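# Put the balance's stacked brass check weights back into their case

## Task

The balance check is done: take the stack of four brass check weights off the balance pan, one at a time by their knobs, and put each into the nest of its own size in the wooden weight case, upright and fully down in its pocket. Lower them in gently rather than dropping them, never tip one over or set it on the bench, and leave the timer and the white bottle where they are.

Things in the scene. Friction and masses are not known exactly. Their poses are not given: they have to be found in the camera images.
- weight_large: The largest of 4 brass check weights, about 500 g: upright cylinder 64 mm wide, 20 mm tall, plus a knob 14 mm wide, 12 mm tall on the middle of its top. Grip it by the knob, 20 to 32 mm above the origin. Flat underside. Starts lowest, on the balance pan (64 mm above bench). Origin: centre of underside; z up along its axis.
- weight_medium: The second largest of 4 brass check weights, about 200 g: upright cylinder 46 mm wide, 17 mm tall, plus a knob 14 mm wide, 12 mm tall on the middle of its top. Grip it by the knob, 17 to 29 mm above the origin. Recess in its underside (17 mm wide, 13 mm deep) fits over the knob of the weight below: lift straight up to clear. Starts stacked on the largest weight. Origin: centre of underside; z up along its axis.
- weight_small: The third largest of 4 brass check weights, about 100 g: upright cylinder 35 mm wide, 16 mm tall, plus a knob 14 mm wide, 12 mm tall on the middle of its top. Grip it by the knob, 16 to 28 mm above the origin. Recess in its underside (17 mm wide, 13 mm deep) fits over the knob of the weight below: lift straight up to clear. Starts stacked on the second largest weight. Origin: centre of underside; z up along its axis.
- weight_tiny: The smallest of 4 brass check weights, about 50 g: upright cylinder 25.6 mm wide, 16 mm tall, plus a knob 14 mm wide, 12 mm tall on the middle of its top. Grip it by the knob, 16 to 28 mm above the origin. Recess in its underside (17 mm wide, 13 mm deep) fits over the knob of the weight below: lift straight up to clear. Starts stacked on the third largest weight. Origin: centre of underside; z up along its axis.
- nest_large: Nest of the largest weight: blue block 85 x 85 x 22 mm, fixed, one of 4 (2 x 2, 86 mm apart, places vary) in the dark wooden case. Round pocket in its middle 71 mm wide (weight 64), 12 mm deep, mouth chamfered 3 mm. Origin: centre of the block's underside, 5 mm above the bench; pocket floor 10 mm, block top 22 mm above it. z up, x and y along its edges. Case walls 32 mm above the bench.
- nest_medium: Nest of the second largest weight: blue block 85 x 85 x 22 mm, fixed, one of 4 (2 x 2, 86 mm apart, places vary) in the dark wooden case. Round pocket in its middle 53 mm wide (weight 46), 12 mm deep, mouth chamfered 3 mm. Origin: centre of the block's underside, 5 mm above the bench; pocket floor 10 mm, block top 22 mm above it. z up, x and y along its edges. Case walls 32 mm above the bench.
- nest_small: Nest of the third largest weight: blue block 85 x 85 x 22 mm, fixed, one of 4 (2 x 2, 86 mm apart, places vary) in the dark wooden case. Round pocket in its middle 42 mm wide (weight 35), 12 mm deep, mouth chamfered 3 mm. Origin: centre of the block's underside, 5 mm above the bench; pocket floor 10 mm, block top 22 mm above it. z up, x and y along its edges. Case walls 32 mm above the bench.
- nest_tiny: Nest of the smallest weight: blue block 85 x 85 x 22 mm, fixed, one of 4 (2 x 2, 86 mm apart, places vary) in the dark wooden case. Round pocket in its middle 32.6 mm wide (weight 25.6), 12 mm deep, mouth chamfered 3 mm. Origin: centre of the block's underside, 5 mm above the bench; pocket floor 10 mm, block top 22 mm above it. z up, x and y along its edges. Case walls 32 mm above the bench.
- timer: Bystander: a loose white bench timer with three small buttons, 62 x 66 x 19 mm, lying on the bench near the work. Origin: centre of its underside.
- wash_bottle: Bystander: a loose small white bottle with a dark red band, 42 mm in diameter, 92 mm tall, standing on the bench behind the work. Origin: centre of its underside.

How it is judged:
At the end, for the whole second after the job is handed in: Each of the four weights stands in the nest of its own size: its axis within 10 mm of the nest's centre, its underside within about 3 mm of the pocket floor, upright within about 4.5 degrees, released and at rest (horizontal distance between weight_large and nest_large below 0.01 m and z of weight_large in the frame of nest_large between 0.007 and 0.0125 m and angle between each of weight_large, weight_medium, weight_small, weight_tiny's own z axis and vertical below 0.08 rad and linear speed of each of weight_large, weight_medium, weight_small, weight_tiny below 0.02 m/s and horizontal distance between weight_medium and nest_medium below 0.01 m and z of weight_medium in the frame of nest_medium between 0.007 and 0.0125 m and horizontal distance between weight_small and nest_small below 0.01 m and z of weight_small in the frame of nest_small between 0.007 and 0.0125 m and horizontal distance between weight_tiny and nest_tiny below 0.01 m and z of weight_tiny in the frame of nest_tiny between 0.007 and 0.0125 m); the robot touches nothing.
It fails at once if a weight tips over (leans more than about 30 degrees) (angle between any of weight_large, weight_medium, weight_small, weight_tiny's own z axis and vertical above 0.52 rad).
It fails at once if a weight is put or falls on the bench (height (world z) of any of weight_large, weight_medium, weight_small, weight_tiny below 0.007 m).
It fails at once if a weight is dropped into its nest from more than about 2 cm (it comes down on the nest at over 0.6 m/s) ((linear speed of weight_large above 0.6 m/s and horizontal distance between weight_large and nest_large below 0.03 m and z of weight_large in the frame of nest_large below 0.045 m) or (linear speed of weight_medium above 0.6 m/s and horizontal distance between weight_medium and nest_medium below 0.03 m and z of weight_medium in the frame of nest_medium below 0.045 m) or (linear speed of weight_small above 0.6 m/s and horizontal distance between weight_small and nest_small below 0.03 m and z of weight_small in the frame of nest_small below 0.045 m) or (linear speed of weight_tiny above 0.6 m/s and horizontal distance between weight_tiny and nest_tiny below 0.03 m and z of weight_tiny in the frame of nest_tiny below 0.045 m)).
It fails at once if a weight is forced into a nest (more than 80 N between a weight and any nest) (contact force between any of weight_large, weight_medium, weight_small, weight_tiny and nest_large above 80 N or contact force between any of weight_large, weight_medium, weight_small, weight_tiny and nest_medium above 80 N or contact force between any of weight_large, weight_medium, weight_small, weight_tiny and nest_small above 80 N or contact force between any of weight_large, weight_medium, weight_small, weight_tiny and nest_tiny above 80 N).
It fails at once if the timer or the white bottle is moved by more than 25 mm (distance of any of timer, wash_bottle from where it was at the start of the episode above 0.025 m).
It also fails if it takes over 120 s, if anything falls off the work surface, if the arm or the gripper's body presses on something with over 40 N, if the wrist force passes 120 N, or if a joint passes its speed limit or range.

## Robot

A 6-joint arm with a two-finger parallel gripper is mounted at the origin on a cart in front of the work surface, level with it; the furniture and walls round the work are solid. World frame = base frame: x ahead of the robot, y to its left, z up, the work surface at z = 0. Lengths are in m, angles in rad, forces in N, time in s.
With the tool pointing down it reaches from about 0.3 to 0.875 m from the base axis. Payload 6.4 kg.
Tool frame: the origin (TCP) lies between the finger pads; the fingertips stand 8 mm ahead of it and the grasp point (between the pads) lies 11 mm behind it; z points along the fingers, y is the direction in which the jaws open and shut (so a half turn about z gives the same grasp; the last joint's range is limited). The gripper opens to 85 mm and grips with 20 to 120 N. Pads are 22 mm wide; open, the fingers measure 114 mm over their backs; the gripper's body (76 mm by 85 mm) begins 54 mm behind the grasp point. The pads swing forward as they close: fully open they stand 13 mm farther back than shut.
Start: joints at [0.996, 0.181, 1.607, -0, 1.354, -0.206], TCP at [0.207, 0.536, 0.239] pointing down, gripper open.
Joint ranges: [-2.99, 2.99], [-0.89, 2.07], [0.3, 2.58], [-1.14, 4.28], [0, 2.63], [-3.12, 3.12]. Speed limits (rad/s): [2.57, 2.57, 3.01, 3.14, 3.14, 3.14].

## Interface

Orientations are given as a rotation vector (axis times angle).
In Python, from bench import observe, read_camera, hand_in, cut_out, tip_of gives the robot as it stands.
- The arm moves only by the tool step_arm, never from a script. Its argument "steps" is a list of rows, each a list of 7 numbers: the turn, a rotation vector about the tool's x, y, z in rad, then the shift along the tool's x, y, z in cm, then the opening, from -1 (shut) to 1 (fully open). In form: [[wx, wy, wz, tx, ty, tz, gripper], ...]. A call has 1 to 20 rows; each row is the pose to reach, as a shift and turn from the pose commanded when the call began, along the tool's axes at that moment; what a row does not reach only later rows make up. A row lasts 1/12 s, in which the tool goes at most 41.7 mm and 7.16 degrees, less where a joint would pass 70% of its speed; a pose out of reach is approached as far as the arm can. A call with a gripper value outside its range is refused whole. The fingers move at their own pace and stop on an object; "squeeze" is the grip in N (left out, the last holds). Time passes only in rows, so rows that repeat a pose let the fingers close. It gives the time, the measured TCP pose, the force and the opening at its end, in the units of the state.
- observe(): the state, without advancing time (a new reading comes with each control period).
- read_camera(name): name is "scene" or "top" or "wrist"; returns a dict with "img" (420x560x3 uint8, red, green, blue), "intrinsics" (3x3 intrinsics, pixels), "view" (4x4, takes a point from world to camera coordinates); the wrist camera has in their place "tool_from_camera" (4x4, takes a point from camera to tool coordinates, whose origin is the TCP and whose axes are the flange's). Camera axes: x right, y up, looking along -z (the intrinsics and any distortion apply to the point x, -y, -z); pixel columns grow to the right and rows downward; lengths in m; the calibration is good to about 2 mm. A picture is of the moment at which its call begins: read the wrist's pose just before it. There is no depth.
- hand_in(): hands the job in, once; it reports no verdict.
Trained networks look in a picture, given as the dict that the camera call returned (one of the last four; its "shot" number tells which), for a name from the list of things; names that differ only in an ending like _2 or _b are one class to them, and where a whole thing is asked for, a point or a joint stands for the part that bears it (a point fixed in the world has none). Each returns a list of dicts, best first, with "p" (0 to 1); they miss things now and then, are a little off and sometimes report something else, mostly with a low value. They report only what shows in the picture. A call takes as long as a camera call.
- cut_out(picture, target): "pixels" (420x560 bool, what is visible of it) and "centre" ([column, row] in pixels, amid what is visible of it).
- tip_of(picture, target): "centre" ([column, row] in pixels: a listed point, or the origin of a listed thing).
The state is a dict: "time_s": time; "joint_pos": joint angles; "dq": joint speeds; "effort": joint torques, N m; "eef_pos": TCP position; "eef_rot": TCP orientation; "ft_force": force on the tool from outside, world axes, zero at the start; "moment": the same for the moment, N m; "gripper_width": finger opening in m.
Only numpy, scipy, OpenCV 4.12 (cv2) and the standard library are available. Lean on these libraries where they do the work, as an engineer would, in place of code of your own. Each camera call takes 0.05 s, during which the arm holds its last target. There are 200 camera calls.

## Working session

There is one attempt and no reset: what is moved stays moved. The work goes in short steps, Python scripts to look and compute and a tool call to move; the robot and the scene stay as the last step left them, time stands still between calls to the robot, and variables do not carry over. Pictures are saved under pics/ and viewed, about 12 in all and at most 16, crops included, and the job is handed in when it is done.

Besides the shell and the picture viewer there is one more tool, called after ">>>" as name(argument=value, ...) on one line, values as JSON. step_arm: Moves the arm, as the interface text tells. Its arguments: {"type":"object","properties":{"steps":{"type":"array"},"squeeze":{"type":"number"}},"required":["steps"]}

```bash
mkdir -p pics
cat > h.py <<'E'
import numpy as np, cv2
from bench import observe, read_camera, hand_in, cut_out, tip_of
from scipy.spatial.transform import Rotation as R
def ray(p,uv,st=None):
    K=np.array(p["intrinsics"]); d=np.linalg.inv(K)@[uv[0],uv[1],1]; d=np.array([d[0],-d[1],-d[2]])
    if "view" in p: T=np.linalg.inv(np.array(p["view"]))
    else:
        W=np.eye(4); W[:3,:3]=R.from_rotvec(st["eef_rot"]).as_matrix(); W[:3,3]=st["eef_pos"]; T=W@np.array(p["tool_from_camera"])
    return T[:3,3],T[:3,:3]@d
def atz(p,uv,z,st=None):
    o,d=ray(p,uv,st); return o+d*(z-o[2])/d[2]
def save(p,n): cv2.imwrite(f"pics/{n}.png",p["img"][:,:,::-1])
E
python3 - <<'E'
from h import *
s=observe(); print({k:np.round(v,3) for k,v in s.items()})
Z=dict(weight_large=.064,weight_medium=.084,weight_small=.101,weight_tiny=.117,nest_large=.005,nest_medium=.005,nest_small=.005,nest_tiny=.005,timer=0,wash_bottle=0)
a=[]
for c in("scene","top","wrist"):
    s=observe();p=read_camera(c); save(p,c+"0"); a.append(p["img"])
    if c=="scene":print(p.keys())
    for n,z in Z.items():
        t=tip_of(p,n)
        print(c,n,[(round(q["p"],2),np.round(q["centre"]),np.round(atz(p,q["centre"],z,s),3)) for q in t[:2]])
E
```

```text
{'time_s': np.float64(0.0), 'joint_pos': array([ 0.996,  0.182,  1.608,  0.   ,  1.354, -0.206]), 'dq': array([ 0.   , -0.001,  0.001, -0.001,  0.001, -0.   ]), 'effort': array([ 1.0000e-03, -4.4485e+01, -3.5135e+01, -0.0000e+00,  9.0000e-03,
       -0.0000e+00]), 'eef_pos': array([0.207, 0.536, 0.238]), 'eef_rot': array([-5.760e-01, -3.088e+00,  3.000e-03]), 'ft_force': array([-0.295, -0.355, -0.117]), 'moment': array([-0.007,  0.055, -0.01 ]), 'gripper_width': np.float64(0.085)}
dict_keys(['img', 'intrinsics', 'view', 'shot'])
scene weight_large [(0.6, array([231., 163.]), array([0.601, 0.213, 0.064])), (0.39, array([340., 242.]), array([ 0.557, -0.141,  0.064]))]
scene weight_medium [(0.56, array([234., 161.]), array([0.596, 0.199, 0.084]))]
scene weight_small [(0.53, array([228., 157.]), array([0.585, 0.206, 0.101])), (0.4, array([231., 166.]), array([0.567, 0.179, 0.101]))]
scene weight_tiny [(0.63, array([229., 151.]), array([0.593, 0.207, 0.117]))]
scene nest_large [(0.92, array([315., 267.]), array([ 0.504, -0.115,  0.005])), (0.35, array([338., 291.]), array([ 0.482, -0.19 ,
[... 981 characters left out ...]
,  0.005]))]
top nest_small [(0.72, array([391., 206.]), array([ 0.569, -0.216,  0.005])), (0.64, array([188., 184.]), array([0.605, 0.223, 0.005]))]
top nest_tiny [(0.86, array([382., 242.]), array([ 0.49 , -0.197,  0.005])), (0.34, array([190., 178.]), array([0.619, 0.22 , 0.005]))]
top timer [(0.59, array([283., 298.]), array([0.367, 0.011, 0.   ]))]
top wash_bottle [(0.88, array([287., 146.]), array([ 0.699,  0.011, -0.   ])), (0.41, array([383., 242.]), array([ 0.491, -0.199,  0.   ]))]
wrist weight_large []
wrist weight_medium []
wrist weight_small []
wrist weight_tiny []
wrist nest_large []
wrist nest_medium []
wrist nest_small []
wrist nest_tiny []
wrist timer []
wrist wash_bottle []
```

View pics/scene0.png

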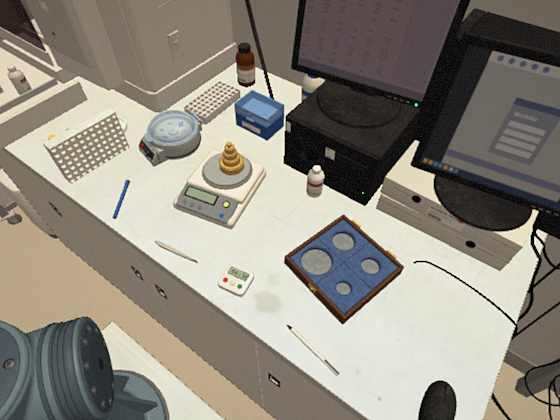

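View pics/top0.png

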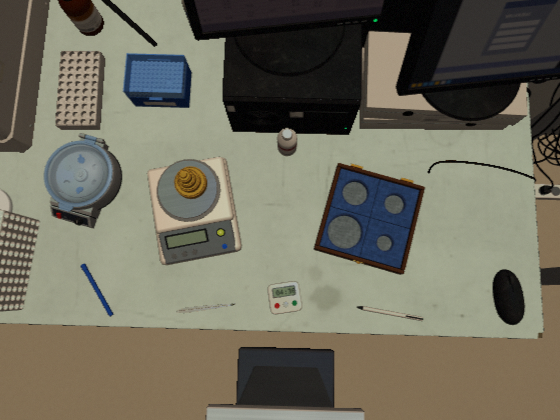

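The stack stands on the pan at top (188,183). The case shows the large nest at top (345,232), medium (355,193), small (394,204) and tiny (384,243), which agrees with the networks. I'll go above the stack and look from close by.

>>> step_arm(steps=[[0, 0, 0, -1, -0.4, -1, 1], [0, 0, 0, -3.5, -1.2, -2, 1], [0, 0, 0, -6.5, -2.3, -3, 1], [0, 0, 0, -9.5, -3.4, -3, 1], [0, 0, 0, -12.5, -4.5, -3, 1], [0, 0, 0, -15.5, -5.5, -3, 1], [0, 0, 0, -18.5, -6.6, -3, 1], [0, 0, 0, -21.5, -7.6, -3, 1], [0, 0, 0, -24.5, -8.7, -3, 1], [0, 0, 0, -27.5, -9.8, -3, 1], [0, 0, 0, -30.5, -10.8, -3, 1], [0, 0, 0, -33.5, -11.9, -3, 1], [0, 0, 0, -36.5, -13, -3, 1], [0, 0, 0, -39.5, -14, -3, 1], [0, 0, 0, -42.5, -15.1, -3, 1], [0, 0, 0, -45, -16, -3, 1], [0, 0, 0, -46.8, -16.6, -3, 1], [0, 0, 0, -47.6, -16.9, -3, 1], [0, 0, 0, -47.6, -16.9, -3, 1], [0, 0, 0, -47.6, -16.9, -3, 1]])

```text
time_s: 3.32
eef_pos: [0.59, 0.207, 0.2695]
eef_rot: [-0.577, -3.088, -0.0]
ft_force: [1.0, 0.5, -0.4]
gripper_width: 0.0854
```

Run:
```python
from h import *
s=observe(); p=read_camera("wrist"); save(p,"w1"); print(s["eef_pos"],s["eef_rot"],np.round(p["tool_from_camera"],3),p["intrinsics"])
Z=dict(weight_large=.064,weight_medium=.084,weight_small=.101,weight_tiny=.117)
for n,z in Z.items():
    print(n,[(round(q["p"],2),np.round(q["centre"]),np.round(atz(p,q["centre"],z,s),4)) for q in tip_of(p,n)[:2]])
```

```text
[0.59004108 0.20699841 0.26952534] [-5.76903786e-01 -3.08765955e+00 -3.17583193e-04] [[ 0.     0.958  0.288  0.072]
 [ 1.    -0.001  0.001  0.   ]
 [ 0.001  0.288 -0.958 -0.135]
 [ 0.     0.     0.     1.   ]] [[314.49924908   0.         278.6068475 ]
 [  0.         314.49924908 208.14308902]
 [  0.           0.           1.        ]]
weight_large []
weight_medium [(0.95, array([277., 192.]), array([0.5954, 0.2033, 0.084 ]))]
weight_small [(0.75, array([276., 196.]), array([0.5941, 0.2022, 0.101 ]))]
weight_tiny [(0.69, array([278., 200.]), array([0.5951, 0.2044, 0.117 ]))]
```

View pics/w1.png

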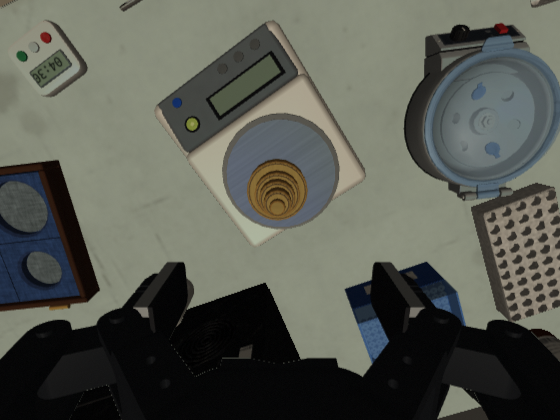

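The wrist view shows the stack concentric at column 278, with the tiny knob's top near (278,206). Now a close look at the case.

>>> step_arm(steps=[[0, 0, 0, -0.2, -1, 0, 0], [0, 0, 0, -0.8, -3.5, 0, 0], [0, 0, 0, -1.5, -6.5, 0, 0], [0, 0, 0, -2.2, -9.5, 0, 0], [0, 0, 0, -3, -13, 0, 0], [0, 0, 0, -3.7, -16, 0, 0], [0, 0, 0, -4.4, -19, 0, 0], [0, 0, 0, -5.2, -22, 0, 0], [0, 0, 0, -6, -25.5, 0, 0], [0, 0, 0, -6.7, -28.5, 0, 0], [0, 0, 0, -7.4, -31.5, 0, 0], [0, 0, 0, -8, -34, 0, 0], [0, 0, 0, -8.4, -36, 0, 0], [0, 0, 0, -8.6, -36.8, 0, 0], [0, 0, 0, -8.6, -36.8, 0, 0], [0, 0, 0, -8.6, -36.8, 0, 0]])

```text
time_s: 4.9
eef_pos: [0.5377, -0.1667, 0.2693]
eef_rot: [-0.577, -3.088, -0.001]
ft_force: [-1.0, 0.1, 0.9]
gripper_width: 0.0427
```

Run:
```python
from h import *
s=observe(); p=read_camera("wrist"); save(p,"w2"); print(s["eef_pos"],s["eef_rot"])
for n in("nest_large","nest_medium","nest_small","nest_tiny"):
    print(n,[(round(q["p"],2),np.round(q["centre"]),np.round(atz(p,q["centre"],.005,s),4)) for q in tip_of(p,n)[:2]])
# grey pocket floors, z=.015
hsv=cv2.cvtColor(p["img"],cv2.COLOR_RGB2HSV)
b=cv2.inRange(hsv,(100,90,20),(125,255,255))
cs,h=cv2.findContours(b,cv2.RETR_CCOMP,cv2.CHAIN_APPROX_NONE)
for c,hh in zip(cs,h[0]):
    if hh[3]>=0 and cv2.contourArea(c)>400:
        P=np.array([atz(p,q,.027,s)[:2] for q in c[:,0]]).astype(np.float32)
        cc,r=cv2.minEnclosingCircle(P); e=cv2.fitEllipse(P*1000); print("hole",np.round(cv2.fitEllipse(c)[0]),np.round(e[0],1),np.round(e[1],1))
```

```text
[ 0.53772238 -0.16670097  0.26927172] [-5.76789669e-01 -3.08803099e+00 -9.68613792e-04]
nest_large [(0.57, array([309., 138.]), array([ 0.5107, -0.1161,  0.005 ]))]
nest_medium [(0.98, array([317., 203.]), array([ 0.5932, -0.1336,  0.005 ])), (0.3, array([443., 235.]), array([0.6978, 0.0116, 0.005 ]))]
nest_small [(0.96, array([251., 212.]), array([ 0.5731, -0.2201,  0.005 ]))]
nest_tiny [(0.57, array([242., 144.]), array([ 0.4879, -0.1969,  0.005 ]))]
hole [251. 214.] [ 570. -217.] [40.6 41.7]
hole [317. 206.] [ 590.9 -135.5] [51.2 52.6]
hole [240. 146.] [ 488.4 -195.9] [32.2 32.8]
hole [311. 137.] [ 509.3 -114.6] [69.7 69.9]
```

View pics/w2.png

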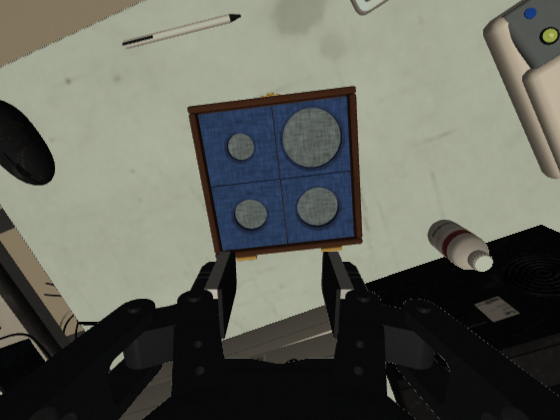

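The case shows all four pockets. Fitted circle sizes match at z≈0.019, giving nests L(.510,-.114), M(.593,-.135), S(.572,-.219), T(.489,-.197). Back to the stack at (.595,.204).

>>> step_arm(steps=[[0, 0, 0, 0.3, 1, 0, -0.2], [0, 0, 0, 0.8, 3.5, 0, -0.2], [0, 0, 0, 1.4, 6.5, 0, -0.2], [0, 0, 0, 2.1, 9.5, 0, -0.2], [0, 0, 0, 2.8, 12.5, 0, -0.2], [0, 0, 0, 3.5, 16, 0, -0.2], [0, 0, 0, 4.2, 19, 0, -0.2], [0, 0, 0, 4.9, 22, 0, -0.2], [0, 0, 0, 5.6, 25.5, 0, -0.2], [0, 0, 0, 6.3, 28.5, 0, -0.2], [0, 0, 0, 7, 31.5, 0, -0.2], [0, 0, 0, 7.5, 34, 0, -0.2], [0, 0, 0, 7.9, 36, 0, -0.2], [0, 0, 0, 8.04, 36.64, 2, -0.2], [0, 0, 0, 8.04, 36.64, 4, -0.2], [0, 0, 0, 8.04, 36.64, 6, -0.2], [0, 0, 0, 8.04, 36.64, 8, -0.2], [0, 0, 0, 8.04, 36.64, 9, -0.2], [0, 0, 0, 8.04, 36.64, 9, -0.2], [0, 0, 0, 8.04, 36.64, 9, -0.2]])

```text
time_s: 6.82
eef_pos: [0.5946, 0.2042, 0.1793]
eef_rot: [-0.575, -3.088, 0.0]
ft_force: [0.4, -0.6, 0.7]
gripper_width: 0.034
```

Run:
```python
from h import *
s=observe(); p=read_camera("wrist"); save(p,"w3"); print(s["eef_pos"],s["eef_rot"])
Z=dict(weight_large=.064,weight_medium=.084,weight_small=.101,weight_tiny=.117)
for n,z in Z.items():
    print(n,[(round(q["p"],2),np.round(q["centre"]),np.round(atz(p,q["centre"],z,s),4)) for q in tip_of(p,n)[:2]])
```

```text
[0.59463012 0.20419672 0.17930196] [-5.75112085e-01 -3.08769955e+00  1.76900868e-04]
weight_large []
weight_medium [(0.82, array([279., 212.]), array([0.5946, 0.2045, 0.084 ]))]
weight_small [(0.61, array([279., 219.]), array([0.5948, 0.2045, 0.101 ]))]
weight_tiny [(0.82, array([277., 226.]), array([0.5937, 0.2032, 0.117 ]))]
```

View pics/w3.png

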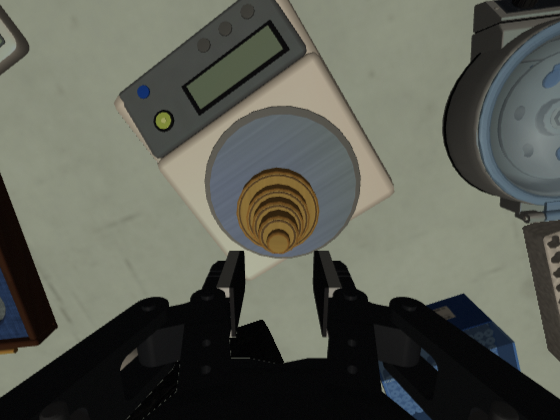

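The knob top at (279,240) is centred between the fingers, and the estimates agree within 1 mm. Now descend and grip.

>>> step_arm(steps=[[0, 0, 0, 0, 0, 1, -0.2], [0, 0, 0, 0, 0, 2, -0.2], [0, 0, 0, 0, 0, 2.9, -0.2], [0, 0, 0, 0, 0, 3.4, -0.2], [0, 0, 0, 0, 0, 3.7, -0.2], [0, 0, 0, 0, 0, 3.7, -0.2], [0, 0, 0, 0, 0, 3.7, -1], [0, 0, 0, 0, 0, 3.7, -1], [0, 0, 0, 0, 0, 3.7, -1], [0, 0, 0, 0, 0, 3.7, -1], [0, 0, 0, 0, 0, 3.7, -1], [0, 0, 0, 0, 0, 3.7, -1]], squeeze=40)

```text
time_s: 8.07
eef_pos: [0.5952, 0.2037, 0.1427]
eef_rot: [0.576, 3.088, 0.0]
ft_force: [-0.8, 0.3, 0.8]
gripper_width: 0.0113
```

>>> step_arm(steps=[[0, 0, 0, 0, 0, -0.3, -1], [0, 0, 0, 0, 0, -0.8, -1], [0, 0, 0, 0, 0, -1.5, -1], [0, 0, 0, 0, 0, -2.5, -1], [0, 0, 0, 0, 0, -3.5, -1], [0, 0, 0, 0, 0, -5, -1], [0, 0, 0, 0, 0, -6.5, -1], [0, 0, 0, 0, 0, -8, -1], [0, 0, 0, 0, 0, -8, -1], [0, 0, 0, 0, 0, -8, -1]])

```text
time_s: 8.9
eef_pos: [0.5959, 0.2038, 0.2241]
eef_rot: [0.575, 3.085, 0.002]
ft_force: [0.4, -0.5, -1.4]
gripper_width: 0.0115
```

Run:
```python
from h import *
p=read_camera("wrist"); save(p,"w4"); s=observe();print(s["eef_pos"],s["gripper_width"])
```

```text
[0.59506341 0.2036157  0.22264365] 0.011593036860667507
```

View pics/w4.png

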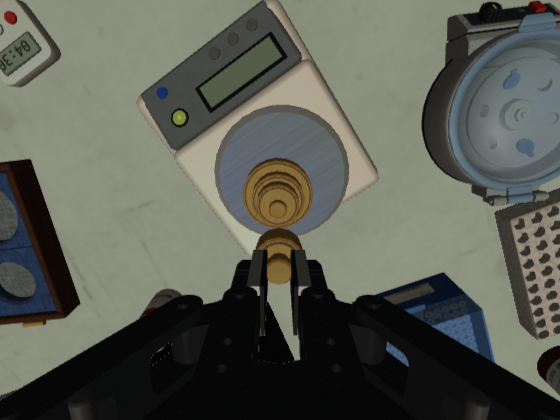

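The tiny weight hangs straight in the gripper (278,255), clear of the stack. On to its nest.

>>> step_arm(steps=[[0, 0, 0, -0.1, -1, 0, -1], [0, 0, 0, -0.4, -3.5, 0, -1], [0, 0, 0, -0.7, -6.5, 0, -1], [0, 0, 0, -1.1, -9.5, 0, -1], [0, 0, 0, -1.4, -12.5, 0, -1], [0, 0, 0, -1.7, -15.5, 0, -1], [0, 0, 0, -2.1, -18.5, 0, -1], [0, 0, 0, -2.4, -21.5, 0, -1], [0, 0, 0, -2.7, -24.5, 0, -1], [0, 0, 0, -3.1, -27.5, 1, -1], [0, 0, 0, -3.4, -30.5, 2.5, -1], [0, 0, 0, -3.7, -33.5, 4.5, -1], [0, 0, 0, -4.1, -36.5, 6.5, -1], [0, 0, 0, -4.4, -39, 8.5, -1], [0, 0, 0, -4.5, -40.5, 10.5, -1], [0, 0, 0, -4.58, -41.24, 12, -1], [0, 0, 0, -4.58, -41.24, 13.5, -1], [0, 0, 0, -4.58, -41.24, 14, -1], [0, 0, 0, -4.58, -41.24, 14, -1], [0, 0, 0, -4.58, -41.24, 14, -1]])

```text
time_s: 10.62
eef_pos: [0.4886, -0.1973, 0.0821]
eef_rot: [-0.576, -3.087, -0.001]
ft_force: [0.7, -0.3, -0.1]
gripper_width: 0.0115
```

Run:
```python
from h import *
s=observe();p=read_camera("wrist"); save(p,"w5"); print(s["eef_pos"],s["gripper_width"])
for n in("nest_large","nest_medium","nest_small","nest_tiny","weight_tiny"):
    print(n,[(round(q["p"],2),np.round(q["centre"]),np.round(atz(p,q["centre"],.055 if n[0]=="w" else .005,s),4)) for q in tip_of(p,n)[:2]])
```

```text
[ 0.48858674 -0.19731507  0.08206316] 0.01151616874357849
nest_large []
nest_medium [(0.65, array([400., 309.]), array([ 0.5912, -0.1352,  0.005 ]))]
nest_small [(0.7, array([291., 324.]), array([ 0.5735, -0.2196,  0.005 ]))]
nest_tiny [(0.8, array([279., 221.]), array([ 0.4895, -0.1971,  0.005 ])), (0.68, array([401., 312.]), array([ 0.5936, -0.1354,  0.005 ]))]
weight_tiny [(0.64, array([279., 248.]), array([ 0.4882, -0.1967,  0.055 ]))]
```

View pics/w5.png

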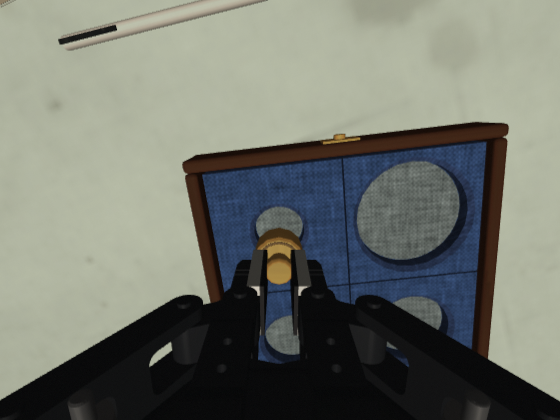

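The weight lines up over the tiny pocket at (279,225): 0.4882,-0.1967 against 0.4895,-0.1971. Lowering.

>>> step_arm(steps=[[0, 0, 0, 0, 0, 0.6, -1], [0, 0, 0, 0, 0, 1.3, -1], [0, 0, 0, 0, 0, 2, -1], [0, 0, 0, 0, 0, 2.5, -1], [0, 0, 0, 0, 0, 3, -1], [0, 0, 0, 0, 0, 3.4, -1], [0, 0, 0, 0, 0, 3.7, -1], [0, 0, 0, 0, 0, 3.9, -1], [0, 0, 0, 0, 0, 4, -1], [0, 0, 0, 0, 0, 4, -1], [0, 0, 0, 0, 0, 4, -1]])

```text
time_s: 11.83
eef_pos: [0.4892, -0.1976, 0.0425]
eef_rot: [0.576, 3.088, -0.0]
ft_force: [0.1, 0.4, -0.2]
gripper_width: 0.0116
```

>>> step_arm(steps=[[0, 0, 0, 0, 0, 0.1, -1], [0, 0, 0, 0, 0, 0.1, -1], [0, 0, 0, 0, 0, 0.1, -0.55], [0, 0, 0, 0, 0, 0.1, -0.4], [0, 0, 0, 0, 0, 0.1, -0.2], [0, 0, 0, 0, 0, 0.1, -0.2], [0, 0, 0, 0, 0, -0.5, -0.2], [0, 0, 0, 0, 0, -1.5, -0.2], [0, 0, 0, 0, 0, -3.5, -0.2], [0, 0, 0, 0, 0, -6.5, -0.2], [0, 0, 0, 0, 0, -10, -0.2], [0, 0, 0, 0, 0, -13, -0.2], [0, 0, 0, 0, 0, -14, -0.2], [0, 0, 0, 0, 0, -14, -0.2], [0, 0, 0, 0, 0, -14, -0.2]])

```text
time_s: 13.08
eef_pos: [0.4891, -0.1976, 0.1827]
eef_rot: [0.576, 3.087, -0.001]
ft_force: [-0.1, -0.2, 0.0]
gripper_width: 0.0339
```

Run:
```python
from h import *
s=observe();p=read_camera("wrist"); save(p,"w6"); print(s["eef_pos"],s["gripper_width"])
for n in("nest_large","nest_medium","nest_small","nest_tiny","weight_tiny"):
    print(n,[(round(q["p"],2),np.round(q["centre"]),np.round(atz(p,q["centre"],.015 if n[0]=="w" else .005,s),4)) for q in tip_of(p,n)[:2]])
```

```text
[ 0.48911794 -0.19760704  0.18269705] 0.03393644590186629
nest_large [(0.61, array([366., 178.]), array([ 0.5119, -0.1121,  0.005 ]))]
nest_medium [(0.62, array([369., 252.]), array([ 0.5909, -0.1325,  0.005 ]))]
nest_small [(0.57, array([290., 260.]), array([ 0.5693, -0.2148,  0.005 ]))]
nest_tiny [(0.77, array([278., 189.]), array([ 0.4906, -0.1985,  0.005 ]))]
weight_tiny [(0.76, array([282., 190.]), array([ 0.4904, -0.1948,  0.015 ]))]
```

View pics/w6.png

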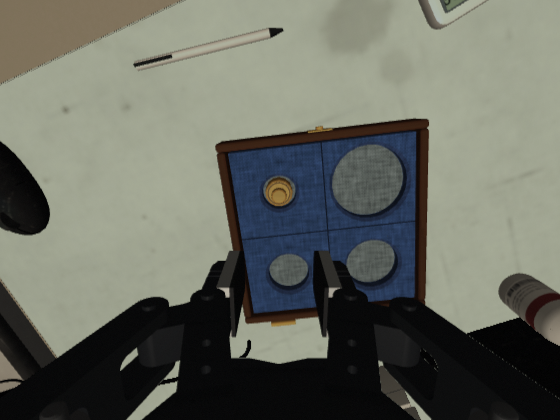

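The tiny weight sits in its pocket at (279,191), concentric. Next, the small weight.

>>> step_arm(steps=[[0, 0, 0, 0.1, 1, -1, -0.2], [0, 0, 0, 0.4, 3.5, -1, -0.2], [0, 0, 0, 0.8, 7, -1, -0.2], [0, 0, 0, 1.2, 10.5, -1, -0.2], [0, 0, 0, 1.6, 14, -1, -0.2], [0, 0, 0, 2, 17.5, -1, -0.2], [0, 0, 0, 2.4, 21, -1, -0.2], [0, 0, 0, 2.8, 24.5, -1, -0.2], [0, 0, 0, 3.2, 28, -1, -0.2], [0, 0, 0, 3.6, 31.5, -1, -0.2], [0, 0, 0, 4, 35, -1, -0.2], [0, 0, 0, 4.3, 38, 0, -0.2], [0, 0, 0, 4.5, 40, 0, -0.2], [0, 0, 0, 4.6, 41.1, 0, -0.2], [0, 0, 0, 4.6, 41.27, 0, -0.2], [0, 0, 0, 4.6, 41.27, 1, -0.2], [0, 0, 0, 4.6, 41.27, 2.5, -0.2], [0, 0, 0, 4.6, 41.27, 4, -0.2], [0, 0, 0, 4.6, 41.27, 4.6, -0.2], [0, 0, 0, 4.6, 41.27, 4.6, -0.2]])

```text
time_s: 15.05
eef_pos: [0.5934, 0.2024, 0.1341]
eef_rot: [-0.578, -3.084, 0.003]
ft_force: [-0.4, 0.1, -0.1]
gripper_width: 0.0339
```

>>> step_arm(steps=[[0, 0, 0, 0, 0, 0.4, -0.2], [0, 0, 0, 0, 0, 0.8, -0.2], [0, 0, 0, 0, 0, 0.8, -0.2], [0, 0, 0, 0, 0, 0.8, -0.2]])

```text
time_s: 15.38
eef_pos: [0.5951, 0.2038, 0.1286]
eef_rot: [0.576, 3.088, 0.0]
ft_force: [0.0, 0.1, 0.6]
gripper_width: 0.034
```

Run:
```python
from h import *
for i in range(4):
    p=read_camera("wrist"); s=observe();print(s["eef_pos"],s["ft_force"])
save(p,"w7")
for n,z in dict(weight_medium=.084,weight_small=.101).items():
    print(n,[(round(q["p"],2),np.round(q["centre"]),np.round(atz(p,q["centre"],z,s),4)) for q in tip_of(p,n)[:2]])
```

```text
[0.59520464 0.20392594 0.12880964] [ 0.63594897 -0.01786743 -0.33257851]
[0.59523777 0.20400043 0.1288541 ] [0.27718663 0.55333637 0.09437472]
[0.59517012 0.20403602 0.12879035] [ 0.21628538  0.05663713 -0.17860691]
[0.59516675 0.20404419 0.12875066] [-0.25638772  0.39422845  0.34755961]
weight_medium []
weight_small [(0.63, array([277., 248.]), array([0.5947, 0.2035, 0.101 ]))]
```

>>> step_arm(steps=[[0, 0, 0, 0, 0, 0.2, -0.2], [0, 0, 0, 0, 0, 0.2, -1], [0, 0, 0, 0, 0, 0.2, -1], [0, 0, 0, 0, 0, 0.2, -1], [0, 0, 0, 0, 0, 0.2, -1], [0, 0, 0, 0, 0, 0.2, -1], [0, 0, 0, 0, 0, 0.2, -1]], squeeze=50)

```text
time_s: 16.27
eef_pos: [0.5949, 0.204, 0.1263]
eef_rot: [-0.576, -3.088, -0.0]
ft_force: [-0.2, 0.9, -0.9]
gripper_width: 0.0112
```

>>> step_arm(steps=[[0, 0, 0, 0, 0, -0.3, -1], [0, 0, 0, 0, 0, -0.8, -1], [0, 0, 0, 0, 0, -1.5, -1], [0, 0, 0, 0, 0, -2.5, -1], [0, 0, 0, 0, 0, -3.5, -1], [0, 0, 0, 0, 0, -5, -1], [0, 0, 0, 0, 0, -6.5, -1], [0, 0, 0, 0, 0, -8, -1], [0, 0, 0, 0, 0, -8, -1], [0, 0, 0, 0, 0, -8, -1], [0, 0, 0, 0, 0, -8, -1]])

```text
time_s: 17.18
eef_pos: [0.5946, 0.2039, 0.206]
eef_rot: [-0.576, -3.088, 0.0]
ft_force: [-0.5, 0.5, -1.5]
gripper_width: 0.0111
```

Run:
```python
from h import *
for i in range(2):
    p=read_camera("wrist"); s=observe();print(s["eef_pos"],s["ft_force"],s["gripper_width"])
save(p,"w8")
for n,z in dict(weight_medium=.084,weight_small=.101+.08).items():
    print(n,[(round(q["p"],2),np.round(q["centre"]),np.round(atz(p,q["centre"],z,s),4)) for q in tip_of(p,n)[:2]])
```

```text
[0.59432034 0.20385278 0.20536791] [-0.15884805  0.89912249 -1.73338979] 0.011164152796644816
[0.59418312 0.20383966 0.20506131] [ 0.8609358  -0.47140153 -1.56412185] 0.011216190572891627
weight_medium [(0.9, array([277., 204.]), array([0.5939, 0.2024, 0.084 ]))]
weight_small [(0.7, array([278., 251.]), array([0.5943, 0.2038, 0.181 ]))]
```

View pics/w8.png

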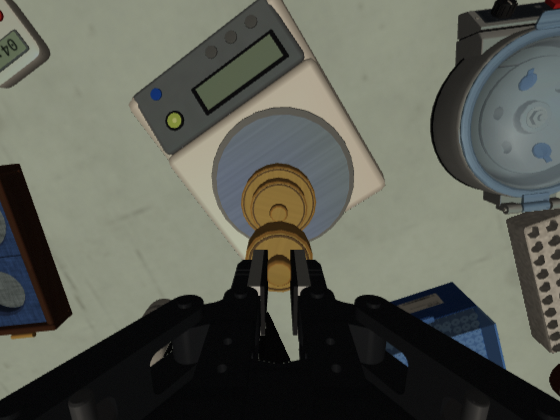

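The small weight is held straight at (278,255). To its nest.

>>> step_arm(steps=[[0, 0, 0, -0.3, -1, 0, -1], [0, 0, 0, -1.1, -3.5, 0, -1], [0, 0, 0, -2.1, -6.5, 0, -1], [0, 0, 0, -3.1, -9.5, 0, -1], [0, 0, 0, -4.1, -12.5, 0, -1], [0, 0, 0, -5.1, -15.5, 0, -1], [0, 0, 0, -6, -18.5, 0, -1], [0, 0, 0, -7, -21.5, 0, -1], [0, 0, 0, -8, -24.5, 0, -1], [0, 0, 0, -9, -27.5, 0, -1], [0, 0, 0, -10, -30.5, 0, -1], [0, 0, 0, -11, -33.5, 1, -1], [0, 0, 0, -12, -36.5, 3, -1], [0, 0, 0, -12.7, -39, 5, -1], [0, 0, 0, -13.1, -40, 7, -1], [0, 0, 0, -13.12, -40.24, 9, -1], [0, 0, 0, -13.12, -40.24, 11, -1], [0, 0, 0, -13.12, -40.24, 12.4, -1], [0, 0, 0, -13.12, -40.24, 12.4, -1], [0, 0, 0, -13.12, -40.24, 12.4, -1]])

```text
time_s: 19.05
eef_pos: [0.5715, -0.2184, 0.0816]
eef_rot: [-0.576, -3.086, -0.001]
ft_force: [1.2, 0.3, -0.5]
gripper_width: 0.0112
```

Run:
```python
from h import *
for i in range(3): s=observe();p=read_camera("wrist")
save(p,"w9"); print(s["eef_pos"],s["gripper_width"])
for n in("nest_large","nest_medium","nest_small","nest_tiny","weight_small","weight_tiny"):
    print(n,[(round(q["p"],2),np.round(q["centre"]),np.round(atz(p,q["centre"],{"weight_small":s["eef_pos"][2]-.0255,"weight_tiny":.015}.get(n,.005),s),4)) for q in tip_of(p,n)[:2]])
```

```text
[ 0.57308289 -0.21902756  0.08363712] 0.010681779935085784
nest_large [(0.85, array([397.,  76.]), array([ 0.5112, -0.1152,  0.005 ]))]
nest_medium [(0.56, array([399., 206.]), array([ 0.5948, -0.1359,  0.005 ]))]
nest_small [(0.64, array([279., 220.]), array([ 0.5736, -0.219 ,  0.005 ]))]
nest_tiny []
weight_small [(0.95, array([280., 247.]), array([ 0.5716, -0.2178,  0.0581]))]
weight_tiny [(0.82, array([261.,  89.]), array([ 0.4886, -0.1976,  0.015 ]))]
```

>>> step_arm(steps=[[0, 0, 0, 0, 0, 0.6, -1], [0, 0, 0, 0, 0, 1.3, -1], [0, 0, 0, 0, 0, 2, -1], [0, 0, 0, 0, 0, 2.6, -1], [0, 0, 0, 0, 0, 3.1, -1], [0, 0, 0, 0, 0, 3.5, -1], [0, 0, 0, 0, 0, 3.8, -1], [0, 0, 0, 0, 0, 4, -1], [0, 0, 0, 0, 0, 4.1, -1], [0, 0, 0, 0, 0, 4.15, -1], [0, 0, 0, 0, 0, 4.15, -1], [0, 0, 0, 0, 0, 4.15, -1]])

```text
time_s: 20.5
eef_pos: [0.5724, -0.2188, 0.0411]
eef_rot: [0.576, 3.088, -0.0]
ft_force: [-0.0, 1.1, -0.7]
gripper_width: 0.0112
```

>>> step_arm(steps=[[0, 0, 0, 0, 0, 0.05, -1], [0, 0, 0, 0, 0, 0.05, -0.55], [0, 0, 0, 0, 0, 0.05, -0.4], [0, 0, 0, 0, 0, 0.05, -0.2], [0, 0, 0, 0, 0, 0.05, -0.2], [0, 0, 0, 0, 0, -0.5, -0.2], [0, 0, 0, 0, 0, -1.5, -0.2], [0, 0, 0, 0, 0, -3.5, -0.2], [0, 0, 0, 0, 0, -6.5, -0.2], [0, 0, 0, 0, 0, -10, -0.2], [0, 0, 0, 0, 0, -13, -0.2], [0, 0, 0, 0, 0, -14, -0.2], [0, 0, 0, 0, 0, -14, -0.2], [0, 0, 0, 0, 0, -14, -0.2]])

```text
time_s: 21.67
eef_pos: [0.5724, -0.2187, 0.1814]
eef_rot: [0.576, 3.087, -0.001]
ft_force: [-0.5, 0.0, -0.0]
gripper_width: 0.0342
```

Run:
```python
from h import *
for i in range(3): s=observe();p=read_camera("wrist")
save(p,"w10"); print(s["eef_pos"],s["gripper_width"])
for n in("nest_large","nest_medium","nest_small","weight_small","weight_tiny"):
    print(n,[(round(q["p"],2),np.round(q["centre"]),np.round(atz(p,q["centre"],.015 if n[0]=="w" else .005,s),4)) for q in tip_of(p,n)[:2]])
```

```text
[ 0.57114769 -0.21802934  0.17892962] 0.0345787182960894
nest_large [(0.64, array([361., 180.]), array([ 0.5919, -0.1378,  0.005 ]))]
nest_medium [(0.85, array([366., 182.]), array([ 0.5958, -0.1342,  0.005 ]))]
nest_small [(0.88, array([278., 190.]), array([ 0.5713, -0.2192,  0.005 ]))]
weight_small [(0.79, array([279., 195.]), array([ 0.575 , -0.2188,  0.015 ]))]
weight_tiny [(0.82, array([268., 102.]), array([ 0.49  , -0.1972,  0.015 ]))]
```

View pics/w10.png

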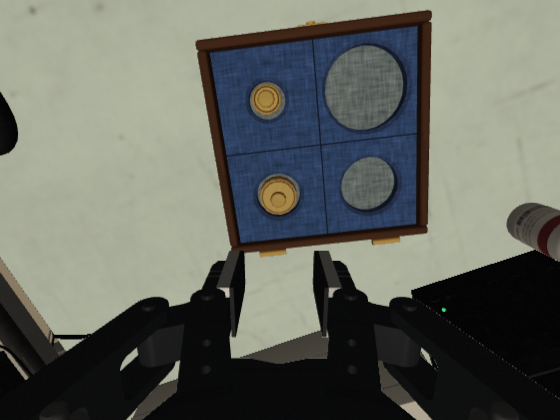

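The small weight is seated at (279,195). Next, the medium one.

>>> step_arm(steps=[[0, 0, 0, 0.3, 1, 0, -0.2], [0, 0, 0, 1.1, 3.5, 0, -0.2], [0, 0, 0, 2.3, 7, 0, -0.2], [0, 0, 0, 3.4, 10.5, 0, -0.2], [0, 0, 0, 4.6, 14, 0, -0.2], [0, 0, 0, 5.7, 17.5, 0, -0.2], [0, 0, 0, 6.9, 21, 0, -0.2], [0, 0, 0, 8, 24.5, 0, -0.2], [0, 0, 0, 9.1, 28, 0, -0.2], [0, 0, 0, 10.3, 31.5, 0, -0.2], [0, 0, 0, 11.4, 35, 0, -0.2], [0, 0, 0, 12.4, 38, 0, -0.2], [0, 0, 0, 13, 40, 0, -0.2], [0, 0, 0, 13.15, 40.25, 0, -0.2], [0, 0, 0, 13.15, 40.25, 1, -0.2], [0, 0, 0, 13.15, 40.25, 3, -0.2], [0, 0, 0, 13.15, 40.25, 5, -0.2], [0, 0, 0, 13.15, 40.25, 6.3, -0.2], [0, 0, 0, 13.15, 40.25, 6.6, -0.2], [0, 0, 0, 13.15, 40.25, 6.6, -0.2]])

```text
time_s: 23.73
eef_pos: [0.5937, 0.2032, 0.1131]
eef_rot: [-0.577, -3.085, 0.002]
ft_force: [0.1, -0.1, 0.6]
gripper_width: 0.0341
```

Run:
```python
from h import *
for i in range(4):
    p=read_camera("wrist"); s=observe()
print(s["eef_pos"],s["ft_force"])
for n,z in dict(weight_large=.064,weight_medium=.084).items():
    print(n,[(round(q["p"],2),np.round(q["centre"]),np.round(atz(p,q["centre"],z,s),4)) for q in tip_of(p,n)[:2]])
```

```text
[0.59570369 0.20401413 0.11621769] [-0.03486318  0.07315897  0.65627042]
weight_large []
weight_medium [(0.68, array([275., 245.]), array([0.5949, 0.2021, 0.084 ]))]
```

>>> step_arm(steps=[[0, 0, 0, 0, 0, 0.3, -0.2], [0, 0, 0, 0, 0, 0.5, -0.2], [0, 0, 0, 0, 0, 0.5, -0.5], [0, 0, 0, 0, 0, 0.5, -1], [0, 0, 0, 0, 0, 0.5, -1], [0, 0, 0, 0, 0, 0.5, -1], [0, 0, 0, 0, 0, 0.5, -1], [0, 0, 0, 0, 0, 0.5, -1], [0, 0, 0, 0, 0, 0.5, -1]], squeeze=60)

```text
time_s: 24.78
eef_pos: [0.5946, 0.2042, 0.1098]
eef_rot: [-0.576, -3.088, 0.0]
ft_force: [-1.7, 0.2, -0.3]
gripper_width: 0.0105
```

>>> step_arm(steps=[[0, 0, 0, 0, 0, -0.3, -1], [0, 0, 0, 0, 0, -0.8, -1], [0, 0, 0, 0, 0, -1.5, -1], [0, 0, 0, 0, 0, -2.5, -1], [0, 0, 0, 0, 0, -3.5, -1], [0, 0, 0, 0, 0, -5, -1], [0, 0, 0, 0, 0, -6.5, -1], [0, 0, 0, 0, 0, -8, -1], [0, 0, 0, 0, 0, -8, -1], [0, 0, 0, 0, 0, -8, -1], [0, 0, 0, 0, 0, -8, -1]])

```text
time_s: 25.7
eef_pos: [0.5944, 0.2041, 0.1895]
eef_rot: [-0.576, -3.088, 0.0]
ft_force: [-0.4, -0.1, -2.3]
gripper_width: 0.0106
```

Run:
```python
from h import *
for i in range(3):
    p=read_camera("wrist"); s=observe()
print(s["eef_pos"],s["ft_force"],s["gripper_width"])
save(p,"w11")
for n,z in dict(weight_large=.064,weight_medium=s["eef_pos"][2]-.0267).items():
    print(n,[(round(q["p"],2),np.round(q["centre"]),np.round(atz(p,q["centre"],z,s),4)) for q in tip_of(p,n)[:2]])
```

```text
[0.59391946 0.20403685 0.1885179 ] [-0.19739668  0.27872858 -1.36763127] 0.010975543726040924
weight_large [(0.71, array([280., 202.]), array([0.5938, 0.205 , 0.064 ]))]
weight_medium [(0.78, array([278., 251.]), array([0.5951, 0.2033, 0.1618]))]
```

View pics/w11.png

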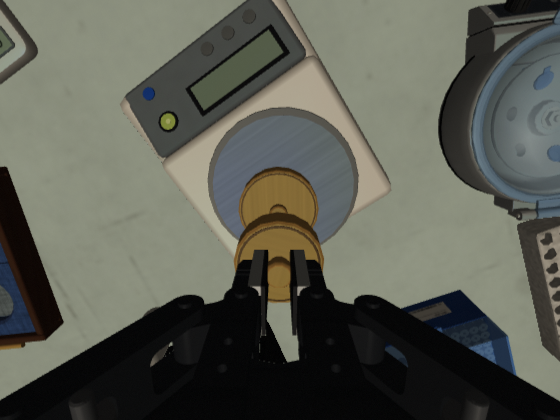

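The medium weight is held straight at (278,255). To its nest.

>>> step_arm(steps=[[0, 0, 0, -0.4, -1, 0, -1], [0, 0, 0, -1.3, -3.5, 0, -1], [0, 0, 0, -2.5, -6.5, 0, -1], [0, 0, 0, -3.6, -9.5, 0, -1], [0, 0, 0, -4.8, -12.5, 0, -1], [0, 0, 0, -5.9, -15.5, 0, -1], [0, 0, 0, -7.1, -18.5, 0, -1], [0, 0, 0, -8.2, -21.5, 0, -1], [0, 0, 0, -9.4, -24.5, 0, -1], [0, 0, 0, -10.5, -27.5, 0, -1], [0, 0, 0, -11.5, -30, 0.5, -1], [0, 0, 0, -12, -31.4, 2, -1], [0, 0, 0, -12.12, -31.7, 4, -1], [0, 0, 0, -12.12, -31.7, 6, -1], [0, 0, 0, -12.12, -31.7, 8, -1], [0, 0, 0, -12.12, -31.7, 9.7, -1], [0, 0, 0, -12.12, -31.7, 10.5, -1], [0, 0, 0, -12.12, -31.7, 10.5, -1], [0, 0, 0, -12.12, -31.7, 10.5, -1], [0, 0, 0, -12.12, -31.7, 10.5, -1]])

```text
time_s: 27.62
eef_pos: [0.5943, -0.1357, 0.0861]
eef_rot: [0.576, 3.086, -0.001]
ft_force: [0.2, -0.6, -1.8]
gripper_width: 0.0111
```

Run:
```python
from h import *
for i in range(3): s=observe();p=read_camera("wrist")
save(p,"w12"); print(s["eef_pos"],s["gripper_width"])
for n in("nest_large","nest_medium","nest_small","nest_tiny","weight_medium","weight_small","weight_tiny"):
    print(n,[(round(q["p"],2),np.round(q["centre"]),np.round(atz(p,q["centre"],{"weight_medium":s["eef_pos"][2]-.026}.get(n,.015 if n[0]=="w" else .005),s),4)) for q in tip_of(p,n)[:2]])
```

```text
[ 0.59445555 -0.1356742   0.08637762] 0.010785195080034478
nest_large [(0.69, array([262.,  93.]), array([ 0.5116, -0.1151,  0.005 ]))]
nest_medium [(0.79, array([280., 216.]), array([ 0.5937, -0.1345,  0.005 ]))]
nest_small [(0.71, array([164., 231.]), array([ 0.5735, -0.2181,  0.005 ]))]
nest_tiny [(0.84, array([135., 109.]), array([ 0.4907, -0.1962,  0.005 ]))]
weight_medium [(0.86, array([276., 250.]), array([ 0.5943, -0.137 ,  0.0604]))]
weight_small [(0.72, array([157., 232.]), array([ 0.5707, -0.2177,  0.015 ]))]
weight_tiny [(0.6, array([127., 108.]), array([ 0.4897, -0.1968,  0.015 ])), (0.34, array([162., 230.]), array([ 0.5704, -0.214 ,  0.015 ]))]
```

Aligned to within about 2 mm. Lowering towards TCP .041.

>>> step_arm(steps=[[0, 0, 0, 0, 0, 0.6, -1], [0, 0, 0, 0, 0, 1.3, -1], [0, 0, 0, 0, 0, 2, -1], [0, 0, 0, 0, 0, 2.6, -1], [0, 0, 0, 0, 0, 3.1, -1], [0, 0, 0, 0, 0, 3.5, -1], [0, 0, 0, 0, 0, 3.8, -1], [0, 0, 0, 0, 0, 4.1, -1], [0, 0, 0, 0, 0, 4.3, -1], [0, 0, 0, 0, 0, 4.35, -1], [0, 0, 0, 0, 0, 4.35, -1], [0, 0, 0, 0, 0, 4.35, -1]])

```text
time_s: 29.12
eef_pos: [0.5936, -0.1353, 0.0415]
eef_rot: [0.576, 3.088, -0.0]
ft_force: [0.8, -0.5, -0.2]
gripper_width: 0.0108
```

>>> step_arm(steps=[[0, 0, 0, 0, 0, 0.05, -1], [0, 0, 0, 0, 0, 0.05, -0.55], [0, 0, 0, 0, 0, 0.05, -0.4], [0, 0, 0, 0, 0, 0.05, -0.2], [0, 0, 0, 0, 0, 0.05, -0.2], [0, 0, 0, 0, 0, -0.5, -0.2], [0, 0, 0, 0, 0, -1.5, -0.2], [0, 0, 0, 0, 0, -3.5, -0.2], [0, 0, 0, 0, 0, -6.5, -0.2], [0, 0, 0, 0, 0, -10, -0.2], [0, 0, 0, 0, 0, -13, -0.2], [0, 0, 0, 0, 0, -14, -0.2], [0, 0, 0, 0, 0, -14, -0.2], [0, 0, 0, 0, 0, -14, -0.2]])

```text
time_s: 30.28
eef_pos: [0.5936, -0.1352, 0.1819]
eef_rot: [0.576, 3.087, -0.001]
ft_force: [-0.4, 0.2, -0.8]
gripper_width: 0.0344
```

Run:
```python
from h import *
for i in range(3): s=observe();p=read_camera("wrist")
save(p,"w13"); print(s["eef_pos"],s["gripper_width"])
for n in("nest_large","nest_medium","weight_medium","weight_small","weight_tiny"):
    print(n,[(round(q["p"],2),np.round(q["centre"]),np.round(atz(p,q["centre"],.015 if n[0]=="w" else .005,s),4)) for q in tip_of(p,n)[:2]])
```

```text
[ 0.59227681 -0.13472482  0.17943939] 0.03432864954447826
nest_large []
nest_medium []
weight_medium [(0.84, array([277., 193.]), array([ 0.5933, -0.137 ,  0.015 ]))]
weight_small [(0.69, array([194., 201.]), array([ 0.5712, -0.216 ,  0.015 ]))]
weight_tiny [(0.7, array([176., 113.]), array([ 0.4897, -0.1955,  0.015 ]))]
```

View pics/w13.png

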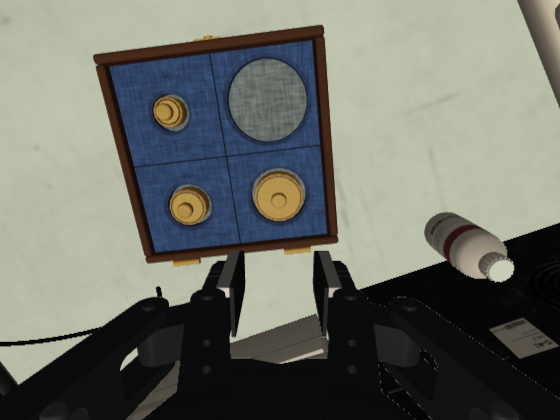

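The medium weight is seated at (278,195). Last is the large one.

>>> step_arm(steps=[[0, 0, 0, 0.4, 1, 0, -0.2], [0, 0, 0, 1.3, 3.5, 0, -0.2], [0, 0, 0, 2.5, 6.5, 0, -0.2], [0, 0, 0, 3.6, 9.5, 0, -0.2], [0, 0, 0, 4.8, 12.5, 0, -0.2], [0, 0, 0, 5.9, 15.5, 0, -0.2], [0, 0, 0, 7.1, 18.5, 0, -0.2], [0, 0, 0, 8.2, 21.5, 0, -0.2], [0, 0, 0, 9.4, 24.5, 0, -0.2], [0, 0, 0, 10.5, 27.5, 0, -0.2], [0, 0, 0, 11.5, 30, 0, -0.2], [0, 0, 0, 12, 31.4, 0, -0.2], [0, 0, 0, 12.12, 31.7, 1, -0.2], [0, 0, 0, 12.12, 31.7, 3, -0.2], [0, 0, 0, 12.12, 31.7, 5, -0.2], [0, 0, 0, 12.12, 31.7, 7, -0.2], [0, 0, 0, 12.12, 31.7, 8, -0.2], [0, 0, 0, 12.12, 31.7, 8, -0.2], [0, 0, 0, 12.12, 31.7, 8, -0.2]])

```text
time_s: 32.27
eef_pos: [0.5944, 0.2033, 0.1007]
eef_rot: [-0.577, -3.087, 0.001]
ft_force: [-0.5, 0.7, 0.3]
gripper_width: 0.0347
```

Run:
```python
from h import *
for i in range(4):
    p=read_camera("wrist"); s=observe()
print(s["eef_pos"],s["ft_force"])
for n,z in dict(weight_large=.064).items():
    print(n,[(round(q["p"],2),np.round(q["centre"]),np.round(atz(p,q["centre"],z,s),4)) for q in tip_of(p,n)[:2]])
```

```text
[0.5958381  0.20409013 0.10291934] [-0.19969151 -0.02585668  0.87760486]
weight_large [(0.63, array([279., 240.]), array([0.5953, 0.2044, 0.064 ]))]
```

>>> step_arm(steps=[[0, 0, 0, 0, 0, 0.4, -0.2], [0, 0, 0, 0, 0, 0.8, -0.2], [0, 0, 0, 0, 0, 0.8, -0.5], [0, 0, 0, 0, 0, 0.8, -1], [0, 0, 0, 0, 0, 0.8, -1], [0, 0, 0, 0, 0, 0.8, -1], [0, 0, 0, 0, 0, 0.8, -1], [0, 0, 0, 0, 0, 0.8, -1], [0, 0, 0, 0, 0, 0.8, -1]], squeeze=90)

```text
time_s: 33.27
eef_pos: [0.5943, 0.2041, 0.093]
eef_rot: [-0.576, -3.087, 0.0]
ft_force: [-2.2, -0.4, -2.2]
gripper_width: 0.0093
```

>>> step_arm(steps=[[0, 0, 0, 0, 0, -0.3, -1], [0, 0, 0, 0, 0, -0.8, -1], [0, 0, 0, 0, 0, -1.5, -1], [0, 0, 0, 0, 0, -2.5, -1], [0, 0, 0, 0, 0, -3.5, -1], [0, 0, 0, 0, 0, -5, -1], [0, 0, 0, 0, 0, -6.5, -1], [0, 0, 0, 0, 0, -8, -1], [0, 0, 0, 0, 0, -9.5, -1], [0, 0, 0, 0, 0, -9.5, -1], [0, 0, 0, 0, 0, -9.5, -1], [0, 0, 0, 0, 0, -9.5, -1]])

```text
time_s: 34.27
eef_pos: [0.5943, 0.2041, 0.1879]
eef_rot: [-0.576, -3.088, 0.0]
ft_force: [-0.3, 1.0, -4.5]
gripper_width: 0.0094
```

Run:
```python
from h import *
for i in range(3):
    p=read_camera("wrist"); s=observe()
print(s["eef_pos"],s["ft_force"],s["gripper_width"])
save(p,"w14")
for n,z in dict(weight_large=s["eef_pos"][2]-.0297).items():
    print(n,[(round(q["p"],2),np.round(q["centre"]),np.round(atz(p,q["centre"],z,s),4)) for q in tip_of(p,n)[:2]])
```

```text
[0.59387219 0.20405046 0.18691016] [ 0.99828322  0.15595899 -4.40533705] 0.009227948123805407
weight_large [(0.83, array([284., 247.]), array([0.5951, 0.2068, 0.1572]))]
```

View pics/w14.png

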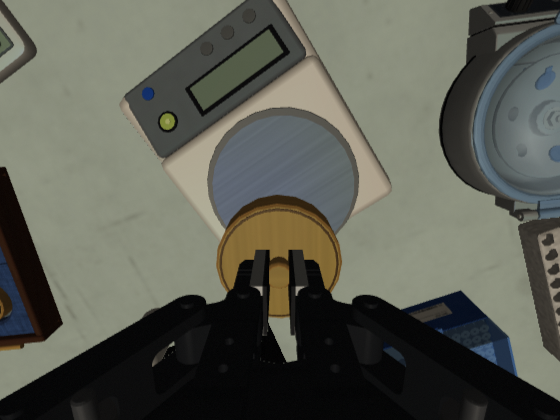

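The large weight is held level at (279,258). To its nest.

>>> step_arm(steps=[[0, 0, 0, -0.1, -0.8, 0, -1], [0, 0, 0, -0.3, -2.5, 0, -1], [0, 0, 0, -0.6, -5, 0, -1], [0, 0, 0, -0.9, -7.8, 0, -1], [0, 0, 0, -1.2, -10.6, 0, -1], [0, 0, 0, -1.5, -13.4, 0, -1], [0, 0, 0, -1.8, -16.2, 0, -1], [0, 0, 0, -2.1, -19, 0, -1], [0, 0, 0, -2.4, -21.8, 0, -1], [0, 0, 0, -2.7, -24.6, 0, -1], [0, 0, 0, -3, -27.4, 0, -1], [0, 0, 0, -3.3, -30, 0.5, -1], [0, 0, 0, -3.5, -32, 2, -1], [0, 0, 0, -3.6, -32.7, 4, -1], [0, 0, 0, -3.6, -32.7, 6, -1], [0, 0, 0, -3.6, -32.7, 8, -1], [0, 0, 0, -3.6, -32.7, 9.5, -1], [0, 0, 0, -3.6, -32.7, 10, -1], [0, 0, 0, -3.6, -32.7, 10, -1], [0, 0, 0, -3.6, -32.7, 10, -1]])

```text
time_s: 36.13
eef_pos: [0.5105, -0.1141, 0.0887]
eef_rot: [0.576, 3.088, -0.0]
ft_force: [0.9, -0.6, -4.0]
gripper_width: 0.0094
```

Run:
```python
from h import *
for i in range(3): s=observe();p=read_camera("wrist")
save(p,"w15"); print(s["eef_pos"],s["gripper_width"])
for n in("nest_large","nest_medium","weight_large","weight_medium","weight_small","weight_tiny"):
    print(n,[(round(q["p"],2),np.round(q["centre"]),np.round(atz(p,q["centre"],{"weight_large":s["eef_pos"][2]-.029}.get(n,.015 if n[0]=="w" else .005),s),4)) for q in tip_of(p,n)[:2]])
```

```text
[ 0.51131564 -0.11429923  0.089608  ] 0.00906919926477339
nest_large []
nest_medium [(0.48, array([492., 353.]), array([0.6901, 0.0105, 0.005 ]))]
weight_large [(0.76, array([281., 249.]), array([ 0.5127, -0.1135,  0.0606]))]
weight_medium [(0.56, array([292., 323.]), array([ 0.5942, -0.1349,  0.015 ]))]
weight_small [(0.59, array([157., 234.]), array([ 0.4898, -0.1986,  0.015 ])), (0.51, array([185., 332.]), array([ 0.5709, -0.2167,  0.015 ]))]
weight_tiny [(0.91, array([159., 231.]), array([ 0.488 , -0.1963,  0.015 ]))]
```

View pics/w15.png

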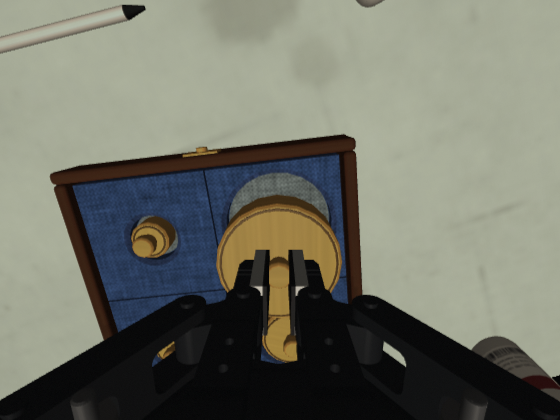

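The large weight is centred on its pocket (column 279 for both). Lowering.

>>> step_arm(steps=[[0, 0, 0, 0, 0, 0.6, -1], [0, 0, 0, 0, 0, 1.2, -1], [0, 0, 0, 0, 0, 1.8, -1], [0, 0, 0, 0, 0, 2.3, -1], [0, 0, 0, 0, 0, 2.8, -1], [0, 0, 0, 0, 0, 3.2, -1], [0, 0, 0, 0, 0, 3.5, -1], [0, 0, 0, 0, 0, 3.8, -1], [0, 0, 0, 0, 0, 4, -1], [0, 0, 0, 0, 0, 4.15, -1], [0, 0, 0, 0, 0, 4.25, -1], [0, 0, 0, 0, 0, 4.25, -1], [0, 0, 0, 0, 0, 4.25, -1]])

```text
time_s: 37.67
eef_pos: [0.5105, -0.1138, 0.0459]
eef_rot: [0.576, 3.088, -0.0]
ft_force: [0.4, 0.2, -5.2]
gripper_width: 0.0092
```

>>> step_arm(steps=[[0, 0, 0, 0, 0, 0.1, -1], [0, 0, 0, 0, 0, 0.15, -1], [0, 0, 0, 0, 0, 0.15, -1], [0, 0, 0, 0, 0, 0.15, -0.55], [0, 0, 0, 0, 0, 0.15, -0.4], [0, 0, 0, 0, 0, 0.15, -0.2], [0, 0, 0, 0, 0, 0.15, -0.2], [0, 0, 0, 0, 0, -0.5, -0.2], [0, 0, 0, 0, 0, -1.5, -0.2], [0, 0, 0, 0, 0, -3.5, -0.2], [0, 0, 0, 0, 0, -6.5, -0.2], [0, 0, 0, 0, 0, -10, -0.2], [0, 0, 0, 0, 0, -14, -0.2], [0, 0, 0, 0, 0, -17, -0.2], [0, 0, 0, 0, 0, -18, -0.2], [0, 0, 0, 0, 0, -18, -0.2], [0, 0, 0, 0, 0, -18, -0.2]])

```text
time_s: 39.08
eef_pos: [0.5104, -0.1138, 0.2262]
eef_rot: [0.576, 3.087, -0.0]
ft_force: [-0.5, -0.2, -0.1]
gripper_width: 0.0345
```

Run:
```python
from h import *
for i in range(3): s=observe();p=read_camera("wrist")
save(p,"w16"); print(s["eef_pos"],s["gripper_width"],s["ft_force"])
for n in("large","medium","small","tiny"):
  for k,z in(("nest_",.005),("weight_",.015)):
    print(k+n,[(round(q["p"],2),np.round(q["centre"]),np.round(atz(p,q["centre"],z,s),4)) for q in tip_of(p,k+n)[:1]])
p=read_camera("top")
for n in("timer","wash_bottle"): print(n,[np.round(atz(p,q["centre"],0),3) for q in tip_of(p,n)[:1]])
```

```text
[ 0.50923276 -0.11330699  0.22396247] 0.034145369268163694 [-0.49087855 -0.0094674  -0.05271015]
nest_large [(0.6, array([284., 250.]), array([ 0.5928, -0.1379,  0.005 ]))]
weight_large [(0.67, array([281., 183.]), array([ 0.5114, -0.1113,  0.015 ]))]
nest_medium [(0.76, array([287., 250.]), array([ 0.594 , -0.1348,  0.005 ]))]
weight_medium [(0.62, array([288., 255.]), array([ 0.5957, -0.1342,  0.015 ]))]
nest_small [(0.88, array([219., 260.]), array([ 0.5754, -0.2177,  0.005 ]))]
weight_small [(0.7, array([217., 261.]), array([ 0.5723, -0.217 ,  0.015 ]))]
nest_tiny [(0.97, array([207., 192.]), array([ 0.4923, -0.1961,  0.005 ]))]
weight_tiny [(0.84, array([203., 190.]), array([ 0.4867, -0.196 ,  0.015 ]))]
timer [array([ 0.367,  0.007, -0.   ])]
wash_bottle [array([0.698, 0.01 , 0.   ])]
```

View pics/w16.png

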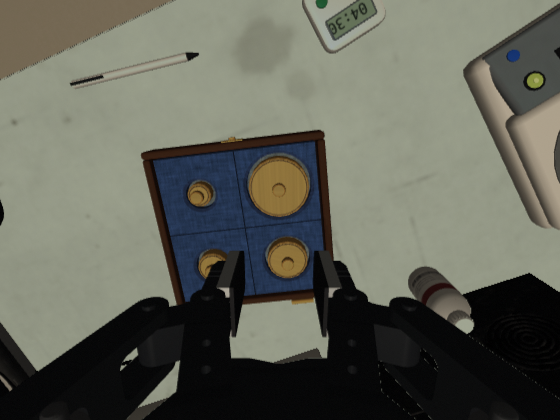

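All four weights sit upright in their pockets: large (279,186), medium (288,258), small (212,265) and tiny (201,194). The timer and bottle haven't moved, so I'm handing in.

```bash
python3 -c "
from bench import hand_in; print(hand_in())"
```

```text
the job is handed in; nothing more can be done
None
```

I moved all four weights off the pan by their knobs, one at a time, and lowered each into the nest of its own size. The job is handed in at about 40 s on the clock. No verdict is reported.

- **Placing:** in the last wrist picture all four stand upright in their pockets. They measure within about 4 mm of the nest centres fixed from the case look. The pocket depth was judged from release heights 0–2 mm above the floor and from the pictures, not measured directly.
- **Robot:** it is 0.2 m clear above the case with no contact force on the tool.
- **Bystanders:** the top camera has the timer within 4 mm and the bottle within 1 mm of their start positions, which is measurement noise.
- **Readings that disagreed:**
  - The last nest_large detection landed on the medium nest, so I ignored it. The large weight itself measured 3 mm from the earlier nest position, and the picture shows it in its pocket.
  - The tiny weight measured 5.6 mm from the last tiny-nest detection, but about 2 mm from the earlier nest fit.
  - The gripper read 9–12 mm when closed on the 14 mm knobs, yet every grip held.

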